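# Try a kiln vent cap on the thread gauge and sort it

## Robot

A 6-joint arm with a two-finger parallel gripper is mounted at the origin on the work surface. World frame = base frame: x ahead of the robot, y to its left, z up, the work surface at z = 0. Lengths are in m, angles in rad, forces in N, time in s.
With the tool pointing down it reaches from about 0.25 to 0.725 m from the base axis. Payload 4 kg.
Tool frame: the origin (TCP) lies midway between the tips of the shut fingers; the grasp point (between the pads) lies 19 mm behind it; z points along the fingers, y is the line along which they close (so a half turn about z gives the same grasp; the last joint's range is limited). The gripper opens to 85 mm and grips with 20 to 120 N. Pads are 22 mm wide; open, the fingers measure 114 mm over their backs; the gripper's body (76 mm by 85 mm) begins 54 mm behind the grasp point. The pads swing forward as they close: fully open they stand 13 mm farther back than shut.
Start: joints at [1.344, 0.241, 0.005, 1.335, 0, 1.571], TCP at [0.112, 0.487, 0.231] pointing down, gripper open.
Joint ranges: [-2.72, 2.72], [-1.05, 1.87], [-1.09, 1.28], [-1.99, 2.15], [-1.42, 1.44], [-3.14, 3.14]. Speed limits (rad/s): [2.79, 2.79, 3.14, 3.14, 3.14, 3.14].

## Interface

Orientations are given as a unit quaternion [x, y, z, w].
In Python, from workcell import monitor, vision, job gives the robot as it stands.
- The arm moves only by the tool move_arm, never from a script. Its argument "moves" is a list that holds one entry, the list of rows, each a list of 5 numbers: the shift along the world's x, y, z in m, then the turn about the world's z in degrees, then the opening in per cent of the stroke, from 0 (shut) to 100 (fully open). In form: [[[x, y, z, turn, gripper], ...]]. A call has 1 to 5 rows; each row is the pose to reach, as a shift and turn from the pose commanded when the call began; what a row does not reach only later rows make up. A row lasts 1/8 s, in which the tool goes at most 62.5 mm and 10.7 degrees, less where a joint would pass 70% of its speed; a pose out of reach is approached as far as the arm can. A call with a gripper value outside its range is refused whole. The fingers move at their own pace and stop on an object; the grip force is fixed at half the most. Time passes only in rows, so rows that repeat a pose let the fingers close. It gives the time, the measured TCP pose, the force, the opening and the grip force at its end, in the units of the state.
- monitor.get_obs(): the state, without advancing time (a new reading comes with each control period).
- vision.camera(name): name is "scene" or "top" or "wrist"; returns a dict with "color" (420x560x3 uint8, red, green, blue), "camera_matrix" (3x3 intrinsics, pixels), "eye" and "attitude" of the camera in the world; the wrist camera has in their place "hand_eye" (4x4, takes a point from camera to tool coordinates, whose origin is the TCP and whose axes are the flange's). Camera axes: x right, y up, looking along -z (the intrinsics and any distortion apply to the point x, -y, -z); pixel columns grow to the right and rows downward; lengths in m; the calibration is good to about 2 mm. A picture is of the moment at which its call begins: read the wrist's pose just before it. There is no depth.
- job.job_done(): hands the job in; it is judged then, once.
The state is a dict: "clock": time; "joint_pos": joint angles; "joint_vel": joint speeds; "tau": joint torques, N m; "eef_pos": TCP position; "tool_rot": TCP orientation; "ft_force": force on the tool from outside, world axes, zero at the start; "ft_torque": the same for the moment, N m; "grip_width": finger opening in m; "grasp_force": force on a finger pad.
Only numpy, scipy, OpenCV 4.12 (cv2) and the standard library are available. Lean on these libraries where they do the work, as an engineer would, in place of code of your own. Each camera call takes 0.05 s, during which the arm holds its last target. There are 200 camera calls.

## Task

Take the aluminium screw cap that stands on the blue mat, put it on the thread gauge and screw it on clockwise, gently, until it stops and the gauge's red pointer begins to follow, but never let the pointer reach the red marks. Unscrew it again, then stand it in the green tray if it had turned fully home (it pushes the yellow ring down), or in the red tray if it stuck part of the way. Leave the other cap on its wooden board, touch the gauge only with the cap, and do not shove the kiln post, jar or mug.

Things in the scene. Friction and masses are not known exactly. Their poses are not given: they have to be found in the camera images.
- cap_1: Aluminium screw cap, one of two that look alike (any may stick): round skirt 52 mm across, 36 high, open below, then a grip bar 50 long (own x), 20 wide (y), 28 tall, top at 64 mm. 0.14-0.24 kg. Origin: axis, at the rim (underside); z up. Inside two lugs on its +x and -x sides, rim to lug underside 3.5 mm; flared mouth, bore 43 mm. A half turn changes nothing.
- cap_2: Aluminium screw cap, one of two that look alike (any may stick): round skirt 52 mm across, 36 high, open below, then a grip bar 50 long (own x), 20 wide (y), 28 tall, top at 64 mm. 0.14-0.24 kg. Origin: axis, at the rim (underside); z up. Inside two lugs on its +x and -x sides, rim to lug underside 3.5 mm; flared mouth, bore 43 mm. A half turn changes nothing.
- gauge: Fixed thread gauge: dark steel base 110 x 110 x 26 mm with a white dial on top and an upright steel thread stud in the middle, top 72 mm above the table. Green marks on the dial: light load; red marks from 0.35 rad (20 degrees) to each side: forced. Takes at most 60 N of pressing, pulling or knocking. Origin: under the centre, on the table.
- seat (a point): On the stud's axis, 42 mm over the table; turns with the stud, x along the pointer. Cap rim here = home. Two-start thread, 40 mm over its crests: cap x 1.1-1.8 rad (best 1.3) anticlockwise of this x, seen from above, the lugs drop in between the threads (rim about 6 mm up); clockwise it sinks 5 mm per rad (play 1.2 mm), home with both x in line (0.2 rad). A faulty cap stops over 0.4 rad short.
- spindle (a joint): Turn of the sprung stud with its red pointer, rad, + anticlockwise from above, 0 at rest. It gives way 1 rad per 1.5 N m; a cap turned against its stop drags it along. Never beyond 0.35 either way; 0.13 to 0.2 is a clear stop, lightly loaded free turning stays under 0.1.
- telltale (a joint): Yellow tell-tale ring, 68 mm across, 5 thick, round the foot of the stud: metres pushed down, 0 (its top 5 mm over the seat) to 0.006. The cap's rim pushes it (under 1 N) and it stays down: about 0.005 after a cap went home (over 0.0028), under 0.0025 after one that stuck. The fingers must not touch the gauge.
- mat: Round blue mat, 100 mm across, 6 thick, fixed; the cap to be tried stands on it. Origin: under its centre.
- board: Dark wooden board 100 x 100 x 6 mm, fixed; the other cap waits on it and stays there. Origin: under its centre.
- green_tray: Green open tray for caps that go home, outside 100 x 100 x 22 mm, walls and floor 4, fixed. Origin: under its centre.
- red_tray: Red open tray for caps that stick, outside 100 x 100 x 22 mm, walls and floor 4, fixed. Origin: under its centre.
- kiln_post: White ceramic kiln post, 34 mm across, 50 tall, loose; not to be disturbed. Origin under its centre.
- glaze_jar: Blue glaze jar, 72 mm across, 90 tall, loose; not to be disturbed. Origin under its centre.
- mug: Terracotta mug, 80 mm across, 90 tall, handle to its +y, loose; not to be disturbed. Origin under its centre.
Mind the look-alikes: they are no part of the job. What is shaped like the cap_1 but pink is not meant.

How it is judged:
By the outcome, as a careful person would: the job done as asked, in the order asked, and still so for the second after the job is handed in, with the robot touching nothing.
It also fails if it takes over 64 s, if anything falls off the work surface, if the arm or the gripper's body presses on something with over 40 N, if the wrist force passes 120 N, or if a joint passes its speed limit or range.

## Working session

There is one attempt and no reset: what is moved stays moved. The work goes in short steps, Python scripts to look and compute and a tool call to move; the robot and the scene stay as the last step left them, time stands still between calls to the robot, and variables do not carry over. Pictures are saved under pics/ and viewed, at most 10 in all, crops included, and the job is handed in when it is done.

Besides the shell and the picture viewer there is one more tool, called after "Call:" in YAML: its name, and indented under it one key for each argument. move_arm: Moves the arm, as the interface text tells. Its arguments: {"type":"object","properties":{"moves":{"type":"array","items":{"type":"array","items":{"type":"array","items":{"type":"number"}}}}},"required":["moves"]}

```bash
mkdir -p pics; cat > h.py <<'E'
import numpy as np, cv2
from workcell import monitor, vision, job
from scipy.spatial.transform import Rotation as R
def cam(n):
    o=monitor.get_obs(); c=vision.camera(n); c['obs']=o; return c
def save(c,f,box=None,s=1):
    im=c['color'][:,:,::-1]
    if box: im=im[box[1]:box[3],box[0]:box[2]]
    cv2.imwrite(f,cv2.resize(im,None,fx=s,fy=s,interpolation=cv2.INTER_CUBIC))
def pose(c):
    if 'eye' in c:
        a=np.array(c['attitude'],float)
        Rm=a if a.shape==(3,3) else R.from_quat(a).as_matrix()
        return Rm,np.array(c['eye'],float)
    T=np.array(c['hand_eye']); Rt=R.from_quat(c['obs']['tool_rot']).as_matrix()
    return Rt@T[:3,:3], Rt@T[:3,3]+np.array(c['obs']['eef_pos'])
def px2w(c,u,v,z):
    K=np.array(c['camera_matrix']); d=np.linalg.solve(K,[u,v,1.]); Rm,e=pose(c)
    w=Rm@np.array([d[0],-d[1],-d[2]]); t=(z-e[2])/w[2]; return e+t*w
def w2px(c,p):
    K=np.array(c['camera_matrix']); Rm,e=pose(c); q=Rm.T@(np.array(p)-e)
    h=K@np.array([q[0],-q[1],-q[2]]); return h[:2]/h[2]
E
python3 - <<'E'
from h import *
import pickle
for n in('scene','top'):
    c=cam(n); save(c,f'pics/{n}0.png',s=1.4); pickle.dump(c,open(n+'.pkl','wb'))
    print({k:v for k,v in c.items() if k not in('color','obs')})
c=cam('wrist'); print({k:v for k,v in c.items() if k not in('color',)})
E
```

```text
{'camera_matrix': array([[379.61314897,   0.        , 277.617257  ],
       [  0.        , 379.61314897, 214.34509218],
       [  0.        ,   0.        ,   1.        ]]), 'eye': array([1.15121552, 0.12469357, 0.80833882]), 'attitude': array([0.22041851, 0.27396135, 0.72772059, 0.58888335])}
{'camera_matrix': array([[477.2975644 ,   0.        , 271.717285  ],
       [  0.        , 477.2975644 , 207.65565548],
       [  0.        ,   0.        ,   1.        ]]), 'eye': array([0.28727492, 0.02261962, 1.39396696]), 'attitude': array([ 0.05915674, -0.07237204, -0.70336113,  0.70466012])}
{'camera_matrix': array([[326.20731776,   0.        , 282.72019158],
       [  0.        , 326.20731776, 205.32327185],
       [  0.        ,   0.        ,   1.        ]]), 'hand_eye': array([[ 4.72230475e-04,  9.46289113e-01,  3.23321343e-01,
         8.26520523e-02],
       [ 9.99999198e-01, -8.26895663e-04,  9.59578678e-04,
        -4.22660557e-04],
       [ 1.17539187e-03,  3.23320631e-01, -9.46288745e-01,
        -1.42735826e-01],
       [ 0.00000000e+00,  0.00000000e+00,  0.00000000e+00,
         1.00000000e+00]]), 'obs': {'clock': 0.1, 'joint_pos': array([ 1.34399256e+00,  2.41375411e-01,  3.86287912e-03,  1.33520975e+00,
       -6.52076363e-06,  1.57079195e+00]), 'joint_vel': array([ 2.11231927e-03, -1.25947939e-03,  1.73468208e-03,  7.36657311e-04,
       -1.49665776e-03,  5.25080542e-05]), 'tau': array([-4.88181126e-05, -3.73138189e+01,  2.53009701e+01,  1.08111350e-02,
        5.64360641e-05, -9.81450334e-07]), 'eef_pos': array([0.11230632, 0.486641  , 0.23048462]), 'tool_rot': array([ 1.13156749e-01,  9.93576682e-01, -9.57160742e-04, -1.05732190e-04]), 'ft_force': array([-0.2356818 ,  0.72251028, -0.83507044]), 'ft_torque': array([-0.02048776, -0.03810181, -0.00771463]), 'grasp_force': 0.0, 'grip_width': 0.08540073121259413}}
```

View pics/scene0.png

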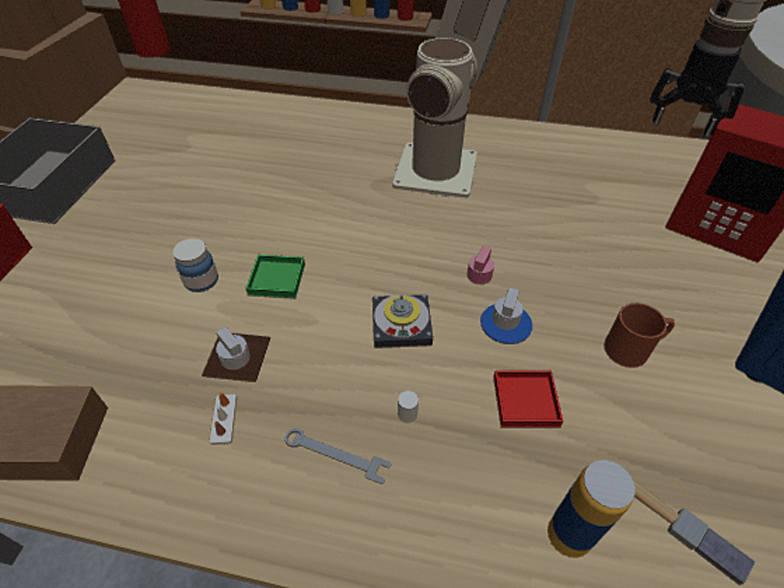

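View pics/top0.png

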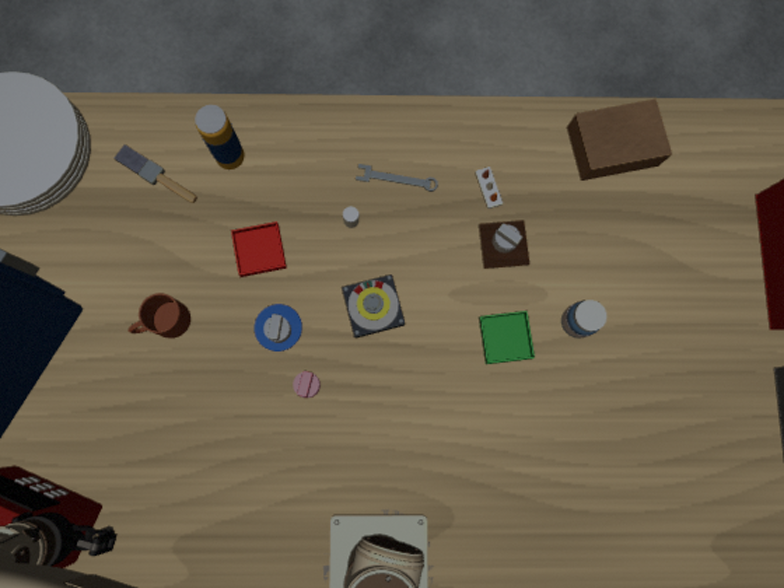

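The scene picture shows the robot, the gauge (402,318), and the cap on the blue mat (508,312). The top picture gives the clearer layout.

Look-alikes in the top picture:
- aluminium cap on the blue mat at (277,327)
- pink cap at (306,384)
- aluminium cap on the board at (507,237)

I choose the one on the blue mat and check it, together with the gauge, in a close crop.

```bash
python3 - <<'E'
from h import *
import pickle
c=pickle.load(open('top.pkl','rb'))
save(c,'pics/topcrop.png',(165,185,295,285),6)
c2=pickle.load(open('scene.pkl','rb'))
for n,u,v,z in [('cap',277,327,.07),('matc',278,328,.006),('gaugebase',373,306,.026),('stud',373,303,.072),('green',507,337,.02),('red',259,249,.02),('post',351,215,.05),('mug',170,316,.09),('pink',307,384,.05),('board',504,244,.006),('cap2',507,237,.064),('jar',590,315,.09)]:
    print(n,px2w(c,u/1.4,v/1.4,z).round(3))
for n,u,v,z in [('captop',511,295,.07),('matc',507,323,.006),('studtop',402,300,.072),('green',276,276,.02),('red',528,399,.02)]:
    print(n,px2w(c2,u/1.4,v/1.4,z).round(3))
E
```

```text
cap [0.463 0.204 0.07 ]
matc [0.469 0.21  0.006]
gaugebase [0.513 0.012 0.026]
stud [0.511 0.013 0.072]
green [ 0.45  -0.266  0.02 ]
red [0.635 0.253 0.02 ]
post [0.701 0.059 0.05 ]
mug [0.481 0.411 0.09 ]
pink [0.351 0.144 0.05 ]
board [ 0.652 -0.269  0.006]
cap2 [ 0.652 -0.264  0.064]
jar [ 0.486 -0.418  0.09 ]
captop [0.46  0.208 0.07 ]
matc [0.475 0.212 0.006]
studtop [0.516 0.013 0.072]
green [ 0.461 -0.261  0.02 ]
red [0.646 0.256 0.02 ]
```

View pics/topcrop.png

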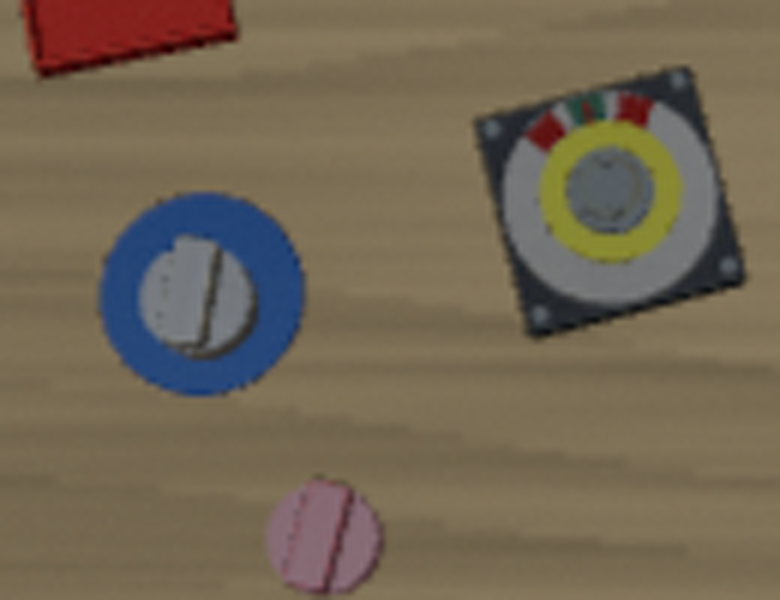

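The crop confirms it: the bare aluminium cap stands on the blue mat at crop (195,295). The pink cap is at (323,540). The gauge stud is at (610,190) and its pointer sits at the green marks near (587,108).

Moving above the cap for a wrist view.

Call:
move_arm:
  moves:
    - [[0.044, -0.035, 0, 2, 100], [0.088, -0.07, 0, 4, 100], [0.132, -0.105, 0, 6, 100], [0.176, -0.14, 0, 8, 100], [0.22, -0.175, 0, 8, 100]]

```text
clock: 0.78
eef_pos: [0.3335, 0.3108, 0.2312]
tool_rot: [0.043, 0.999, 0.0, -0.0]
ft_force: [-0.4, 1.3, -0.6]
grip_width: 0.0853
grasp_force: 0.0
```

Call:
move_arm:
  moves:
    - [[0.045, -0.036, -0.01, 0, 100], [0.09, -0.072, -0.02, 0, 100], [0.131, -0.105, -0.03, 0, 100], [0.131, -0.105, -0.03, 0, 100]]

```text
clock: 1.27
eef_pos: [0.4651, 0.2045, 0.1998]
tool_rot: [0.046, 0.999, -0.001, -0.001]
ft_force: [-0.7, -0.2, -0.7]
grip_width: 0.0856
grasp_force: 0.0
```

```bash
python3 - <<'E'
from h import *
import pickle
c=cam('wrist'); save(c,'pics/w1.png',s=1.4); pickle.dump(c,open('w1.pkl','wb'))
o=c['obs']; print(o['clock'],o['eef_pos'],R.from_quat(o['tool_rot']).as_matrix().round(3),o['joint_pos'])
E
```

```text
1.275 [0.46506234 0.2044699  0.19976556] [[-0.996  0.093 -0.002]
 [ 0.093  0.996 -0.001]
 [ 0.002 -0.002 -1.   ]] [ 4.14536568e-01  2.74033441e-01 -3.36959376e-02  1.26530240e+00
 -5.24773008e-04  5.07508247e-01]
```

View pics/w1.png

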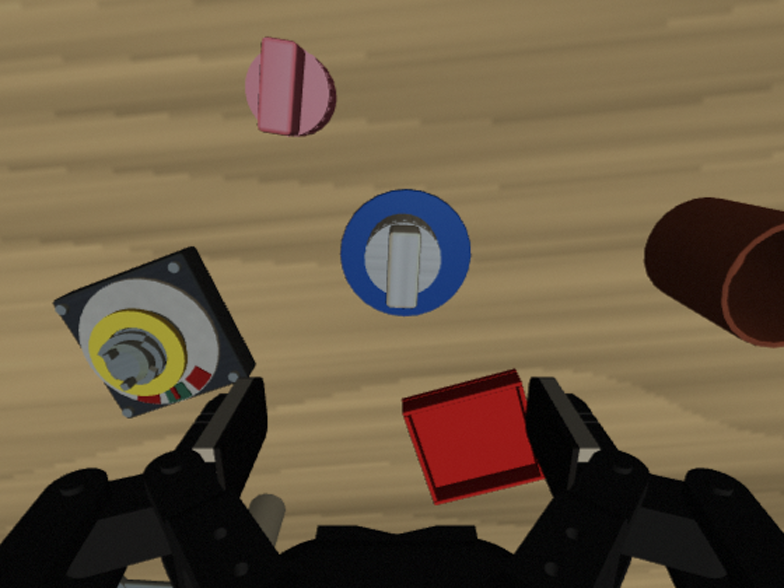

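The wrist view shows the cap bar's top face with corners (391,234), (420,234), (416,307) and (387,306). The blue mat is centred at (405.5,252.5). The gauge with its pointer is at left, and the stud top is at about (140,360).

```bash
python3 - <<'E'
from h import *
import pickle
c=pickle.load(open('w1.pkl','rb'))
P=[px2w(c,u/1.4,v/1.4,.07) for u,v in [(391,234),(420,234),(416,307),(387,306)]]
print(np.round(P,4)); print('c',np.mean(P,0).round(4))
d=P[3]+P[2]-P[0]-P[1]; print('az',np.degrees(np.arctan2(d[1],d[0])),'len',np.linalg.norm(d)/2,'wid',np.linalg.norm(P[1]-P[0]))
print('mat',px2w(c,405.5/1.4,252.5/1.4,.006).round(4))
# skirt top circle z=.042 : left/right extents 364,441 at y~255
print('skirt',px2w(c,364/1.4,258/1.4,.042).round(4),px2w(c,441/1.4,258/1.4,.042).round(4))
print('pads tool y az',84.7)
E
```

```text
[[0.4407 0.2028 0.07  ]
 [0.4423 0.2203 0.07  ]
 [0.4894 0.2142 0.07  ]
 [0.487  0.1958 0.07  ]]
c [0.4648 0.2083 0.07  ]
az -8.014518697200948 len 0.04714838467294716 wid 0.017583125238243246
mat [0.4695 0.2103 0.006 ]
skirt [0.4615 0.182  0.042 ] [0.4663 0.2342 0.042 ]
pads tool y az 84.7
```

Call:
move_arm:
  moves:
    - [[0.001, 0.001, -0.05, -2.7, 100], [0.001, 0.001, -0.1, -2.7, 100], [0.001, 0.001, -0.14, -2.7, 100], [0.001, 0.001, -0.155, -2.7, 100], [0.001, 0.001, -0.155, -2.7, 100]]

```text
clock: 1.95
eef_pos: [0.4636, 0.2087, 0.0462]
tool_rot: [0.066, 0.998, -0.0, -0.001]
ft_force: [0.3, 0.5, 1.1]
grip_width: 0.0855
grasp_force: 0.0
```

```bash
python3 - <<'E'
from h import *
import pickle
c=cam('wrist'); save(c,'pics/w2.png',s=1.4); pickle.dump(c,open('w2.pkl','wb'))
o=c['obs']; print(o['clock'],o['eef_pos'],o['ft_force'])
E
```

```text
1.95 [0.46357395 0.20873875 0.04615365] [0.27829427 0.49542057 1.05560928]
```

View pics/w2.png

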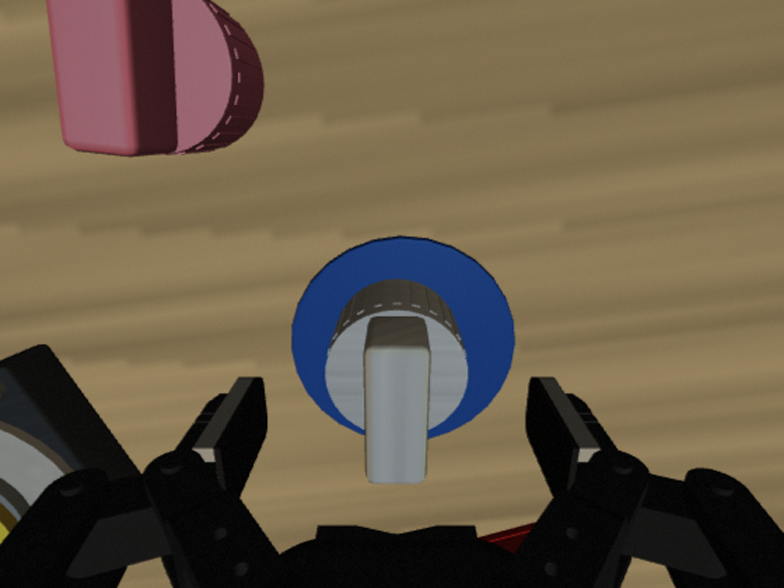

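The cap's bar lies centred and aligned between the fingers, with top face corners (364,347), (430,347), (427,482) and (365,482).

```bash
python3 - <<'E'
from h import *
import pickle
c=pickle.load(open('w2.pkl','rb'))
P=np.array([px2w(c,u/1.4,v/1.4,.07) for u,v in [(364,347),(430,347),(427,482),(365,482)]])
print(P.mean(0)); d=P[3]+P[2]-P[0]-P[1]; print(np.degrees(np.arctan2(d[1],d[0])),np.linalg.norm(d)/2,np.linalg.norm(P[1]-P[0]))
print(px2w(c,325/1.4,372/1.4,.042),px2w(c,468/1.4,372/1.4,.042)); o=c['obs']
print(R.from_quat(o['tool_rot']).as_matrix()[:,1])
E
```

```text
[0.46361351 0.20836586 0.07      ]
-7.9238318142465385 0.04802388041746932 0.0190076846853482
[0.46001257 0.18266384 0.042     ] [0.46681027 0.23410088 0.042     ]
[ 1.32513893e-01  9.91180930e-01 -6.57363460e-04]
```

Call:
move_arm:
  moves:
    - [[0, 0, 0, 0, 0], [0, 0, 0, 0, 0], [0, 0, 0, 0, 0], [0, 0, 0, 0, 0], [0, 0, 0, 0, 0]]

```text
clock: 2.62
eef_pos: [0.4648, 0.2083, 0.0469]
tool_rot: [0.067, 0.998, 0.0, 0.0]
ft_force: [-0.4, 0.1, 4.2]
grip_width: 0.0186
grasp_force: 61.0
```

Call:
move_arm:
  moves:
    - [[0, 0, 0.03, 0, 0], [0, 0, 0.08, 0, 0], [0.01, -0.02, 0.13, 10, 0], [0.02, -0.04, 0.16, 20, 0], [0.03, -0.06, 0.16, 30, 0]]

```text
clock: 3.25
eef_pos: [0.4963, 0.1481, 0.2091]
tool_rot: [-0.196, 0.981, 0.0, 0.003]
ft_force: [0.2, -0.1, -1.8]
grip_width: 0.0187
grasp_force: 60.4
```

Call:
move_arm:
  moves:
    - [[0.01, -0.02, 0, 10, 0], [0.02, -0.05, 0, 20, 0], [0.02, -0.05, 0, 30, 0], [0.02, -0.05, 0, 40, 0], [0.02, -0.05, 0, 50, 0]]

```text
clock: 3.88
eef_pos: [0.5139, 0.0979, 0.2054]
tool_rot: [-0.592, 0.806, 0.0, -0.001]
ft_force: [-0.5, 0.4, -1.6]
grip_width: 0.0188
grasp_force: 60.4
```

Call:
move_arm:
  moves:
    - [[0, 0, 0, 10, 0], [0, 0, 0, 15, 0], [0, 0, 0, 15, 0], [0, 0, 0, 15, 0]]

```text
clock: 4.38
eef_pos: [0.5142, 0.0981, 0.2059]
tool_rot: [-0.69, 0.724, 0.0, -0.0]
ft_force: [-0.1, -0.2, -1.5]
grip_width: 0.0191
grasp_force: 60.4
```

```bash
python3 - <<'E'
from h import *
import pickle
c=cam('wrist'); save(c,'pics/w3.png',s=1.4); pickle.dump(c,open('w3.pkl','wb'))
o=c['obs']; print(o['clock'],o['eef_pos'],o['ft_force'],o['joint_pos'],R.from_quat(o['tool_rot']).as_matrix().round(4))
E
```

```text
4.375 [0.51417894 0.09814678 0.20588048] [-0.06567516 -0.2111781  -1.45409792] [ 1.88606793e-01  2.99750709e-01  1.77776484e-02  1.28973510e+00
  8.49213373e-06 -1.33391340e+00] [[-4.830e-02 -9.988e-01 -9.000e-04]
 [-9.988e-01  4.830e-02 -2.000e-04]
 [ 2.000e-04  9.000e-04 -1.000e+00]]
```

View pics/w3.png

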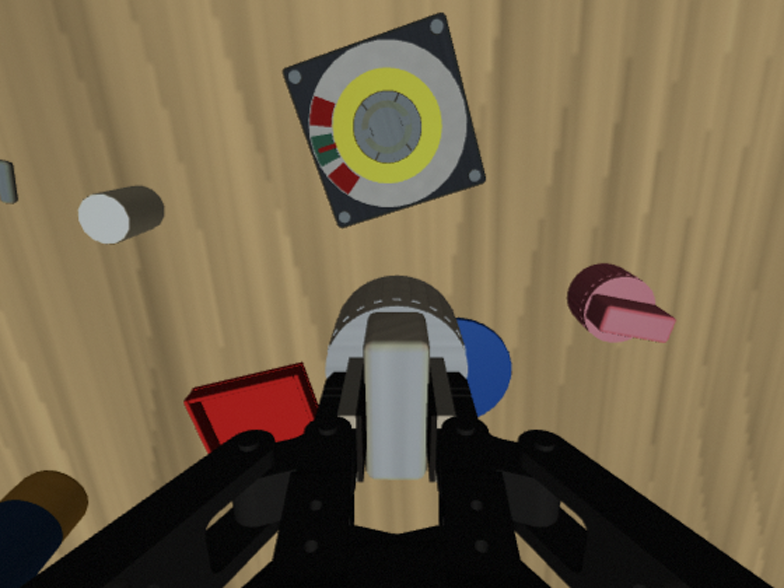

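The wrist view shows the gauge clear of the hand. The yellow ring is centred near (387,125) and the stud top near (387,127). The red pointer tip is at about (320,152), in the green zone. The cap is held straight in the fingers.

```bash
python3 - <<'E'
from h import *
import pickle
c=pickle.load(open('w3.pkl','rb')); im=c['color']; o=c['obs']
hsv=cv2.cvtColor(im,cv2.COLOR_RGB2HSV)
m=cv2.inRange(hsv,(22,120,80),(38,255,255)); n,l,s,_=cv2.connectedComponentsWithStats(m); k=1+np.argmax(s[1:,4]); 
cn=max(cv2.findContours((l==k).astype(np.uint8),cv2.RETR_EXTERNAL,cv2.CHAIN_APPROX_NONE)[0],key=len)[:,0]
W=np.array([px2w(c,u,v,.0465) for u,v in cn])[:,:2]
A=np.c_[2*W,np.ones(len(W))]; x=np.linalg.lstsq(A,(W**2).sum(1),rcond=None)[0]; print('ring',x[:2],np.sqrt(x[2]+x[:2]@x[:2]))
P=np.array([px2w(c,u/1.4,v/1.4,.026)[:2] for u,v in [(283,70),(445,13),(485,181),(340,228)]]); print('base',P.mean(0),[np.linalg.norm(P[i]-P[i-1]).round(4) for i in range(4)])
for i in range(4): d=P[i]-P[i-1]; print('edge az',np.degrees(np.arctan2(d[1],d[0])).round(1))
print('stud',px2w(c,387/1.4,127/1.4,.072)[:2],px2w(c,421/1.4,127/1.4,.072)[:2])
r=cv2.inRange(hsv,(0,150,80),(6,255,255))|cv2.inRange(hsv,(174,150,80),(180,255,255)); n,l,s,ct=cv2.connectedComponentsWithStats(r)
for i in range(1,n):
    if s[i,4]>5 and s[i,1]<150/1.4:
        w=px2w(c,*ct[i],.028)[:2]-P.mean(0); print('red',s[i,4],ct[i]*1.4,np.degrees(np.arctan2(w[1],w[0])),np.linalg.norm(w))
z=o['eef_pos'][2]+.0235
B=np.array([px2w(c,u/1.4,v/1.4,z) for u,v in [(364,345),(430,345),(427,478),(366,478)]]); d=B[3]+B[2]-B[0]-B[1]
print('cap-tcp',B.mean(0)-o['eef_pos'],'az',np.degrees(np.arctan2(d[1],d[0])),np.linalg.norm(d)/2)
save(c,'pics/gc.png',(200,5,350,165),4.5)
E
```

```text
ring [0.51608915 0.01102819] 0.03347359827117047
base [0.51541636 0.01144085] [np.float64(0.1077), np.float64(0.1078), np.float64(0.1065), np.float64(0.1067)]
edge az -75.1
edge az -165.4
edge az 104.3
edge az 15.2
stud [0.5154487  0.01137997] [0.4960386 0.0123084]
red 273 [321.28205128 111.80512821] -15.482161306035232 0.044939150371784906
red 39 [326.84615385 147.53846154] 14.111509313280347 0.04312459453827853
cap-tcp [ 0.00012696 -0.0021511   0.0235    ] az 87.11395045966889 0.04715957713828331
```

View pics/gc.png

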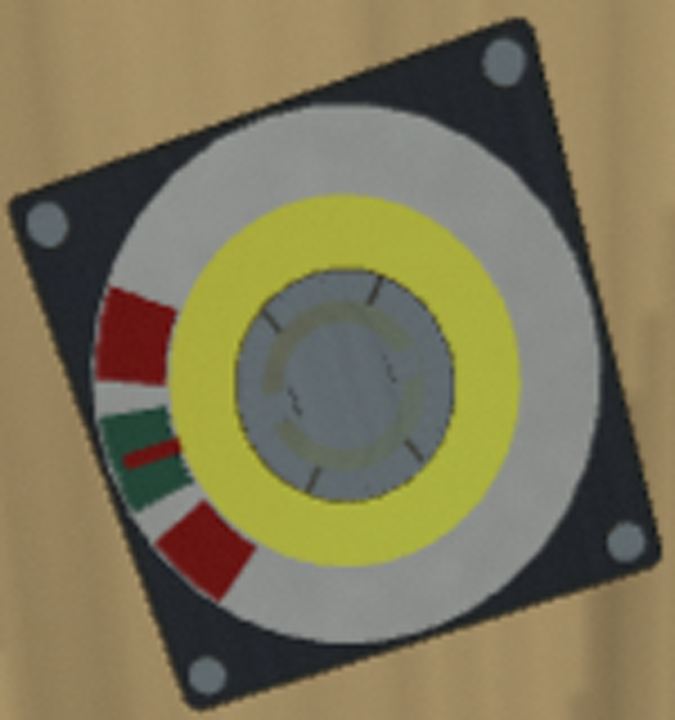

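The crop shows the pointer mid-green at rest, about 15° azimuth, and the tell-tale up. Next I refine the cap's axis offset in the tool from the skirt edge.

```bash
python3 - <<'E'
from h import *
import pickle
for f,top,ys in (('w2.pkl',(397,309),0),('w3.pkl',(397,305),0)):
    c=pickle.load(open(f,'rb')); o=c['obs']; Rt=R.from_quat(o['tool_rot']).as_matrix(); z=.042 if f=='w2.pkl' else o['eef_pos'][2]-.0045
    p=Rt.T@(px2w(c,top[0]/1.4,top[1]/1.4,z)-o['eef_pos']); print(f,p, 'centre tool x',p[0]-.026)
    for q in ((325,372),(468,372)): print(Rt.T@(px2w(c,q[0]/1.4,q[1]/1.4,z)-o['eef_pos']))
E
```

```text
w2.pkl [ 0.02464579 -0.00021438  0.00418674] centre tool x -0.0013542084795519112
[ 6.91063193e-05 -2.63141562e-02  4.17104745e-03]
[0.00014753 0.02557005 0.00413705]
w3.pkl [ 2.73240720e-02 -9.51921062e-05  4.50553866e-03] centre tool x 0.0013240719981907692
[ 0.00126825 -0.02622248  0.00447697]
[0.00126824 0.02574475 0.00452313]
```

Call:
move_arm:
  moves:
    - [[0.001, -0.03, -0.03, 2, 0], [0.001, -0.06, -0.06, 2, 0], [0.001, -0.085, -0.075, 2, 0], [0.001, -0.085, -0.075, 2, 0], [0.001, -0.085, -0.075, 2, 0]]

```text
clock: 5.05
eef_pos: [0.5159, 0.0136, 0.1318]
tool_rot: [-0.703, 0.712, -0.0, 0.001]
ft_force: [0.3, 0.2, -1.5]
grip_width: 0.0191
grasp_force: 60.4
```

Call:
move_arm:
  moves:
    - [[0, -0.001, -0.01, 0, 0], [0, -0.001, -0.018, 0, 0], [0, -0.001, -0.023, 0, 0], [0, -0.001, -0.026, 0, 0], [0, -0.001, -0.026, 0, 0]]

```text
clock: 5.68
eef_pos: [0.5153, 0.0123, 0.1051]
tool_rot: [-0.703, 0.711, 0.0, -0.0]
ft_force: [0.1, 0.0, -0.6]
grip_width: 0.0188
grasp_force: 60.4
```

Call:
move_arm:
  moves:
    - [[0, 0, -0.003, 0, 0], [0, 0, -0.006, 0, 0], [0, 0, -0.009, 0, 0], [0, 0, -0.009, 0, 0]]

```text
clock: 6.18
eef_pos: [0.5152, 0.0122, 0.096]
tool_rot: [-0.703, 0.711, 0.0, -0.0]
ft_force: [0.6, 0.3, -2.3]
grip_width: 0.0187
grasp_force: 60.4
```

Call:
move_arm:
  moves:
    - [[0, 0, -0.002, 0, 0], [0, 0, -0.004, 0, 0], [0, 0, -0.004, 0, 0]]

```text
clock: 6.55
eef_pos: [0.5152, 0.0122, 0.0921]
tool_rot: [-0.703, 0.711, 0.0, -0.0]
ft_force: [-0.1, 0.3, -1.7]
grip_width: 0.0189
grasp_force: 60.4
```

Call:
move_arm:
  moves:
    - [[0, 0, -0.001, 0, 0], [0, 0, -0.002, 0, 0], [0, 0, -0.002, 0, 0]]

```text
clock: 6.92
eef_pos: [0.5154, 0.0122, 0.0902]
tool_rot: [-0.703, 0.711, 0.0, -0.0]
ft_force: [-0.6, 1.0, -1.1]
grip_width: 0.0187
grasp_force: 60.4
```

Call:
move_arm:
  moves:
    - [[0, 0, -0.001, 0, 0], [0, 0, -0.0015, 0, 0], [0, 0, -0.0015, 0, 0]]

```text
clock: 7.3
eef_pos: [0.5159, 0.0122, 0.0895]
tool_rot: [-0.703, 0.711, -0.0, 0.001]
ft_force: [-0.9, 0.3, 4.2]
grip_width: 0.0187
grasp_force: 61.2
```

```bash
python3 - <<'E'
from h import *
o=monitor.get_obs(); print(o['eef_pos'],o['ft_force'],o['ft_torque'],o['joint_pos'])
E
```

```text
[0.5159239  0.01223613 0.08951327] [-0.92815177  0.29713398  4.18450237] [-0.0381719   0.20066697  0.00981276] [ 2.37086590e-02  3.77634498e-01 -1.93420702e-01  9.98365971e-01
  6.51711072e-06 -1.53499919e+00]
```

```bash
cat > s.py <<'E'
from h import *
o=monitor.get_obs(); M=R.from_quat(o['tool_rot']).as_matrix()
print(round(o['clock'],2),'p',(o['eef_pos']*1000).round(1),'F',o['ft_force'].round(1),'T',o['ft_torque'].round(3),'capaz',np.degrees(np.arctan2(-M[1,0],-M[0,0])).round(1),'j6',o['joint_pos'][5].round(3),o['grip_width'].round(4))
E
```

Call:
move_arm:
  moves:
    - [[0, 0, 0.0009, 0, 0], [0, 0, 0.0007, -3, 0], [0.0001, 0, 0.0004, -6, 0], [0.0002, 0, 0.0001, -9, 0], [0.0002, 0, 0.0001, -9, 0]]

```text
clock: 7.92
eef_pos: [0.5158, 0.0122, 0.0888]
tool_rot: [-0.645, 0.764, -0.0, 0.0]
ft_force: [0.1, 1.0, 1.3]
grip_width: 0.0187
grasp_force: 60.7
```

```bash
python3 s.py
```

```text
Traceback (most recent call last):
  File "s.py", line 3, in <module>
    print(round(o['clock'],2),'p',(o['eef_pos']*1000).round(1),'F',o['ft_force'].round(1),'T',o['ft_torque'].round(3),'capaz',np.degrees(np.arctan2(-M[1,0],-M[0,0])).round(1),'j6',o['joint_pos'][5].round(3),o['grip_width'].round(4))
                                                                                                                                                                                                               ^^^^^^^^^^^^^^^^^^^^^
AttributeError: 'float' object has no attribute 'round'
```

```bash
sed -i "s/,o\['grip_width'\].round(4)//" s.py; python3 s.py
```

```text
7.92 p [515.8  12.2  88.8] F [0.1 1.  1.3] T [-0.037 -0.08   0.018] capaz 80.3 j6 -1.379
```

Call:
move_arm:
  moves:
    - [[0.0001, 0, -0.0002, -3, 0], [0.0001, 0, -0.0005, -6, 0], [0.0002, 0, -0.0007, -9, 0], [0.0002, 0, -0.0007, -9, 0]]

```text
clock: 8.43
eef_pos: [0.5158, 0.0122, 0.0881]
tool_rot: [-0.583, 0.812, 0.0, -0.0]
ft_force: [-0.3, -1.3, 1.4]
grip_width: 0.0184
grasp_force: 60.7
```

```bash
python3 s.py
```

```text
8.43 p [515.8  12.2  88.1] F [-0.3 -1.3  1.4] T [-0.014 -0.036  0.017] capaz 71.4 j6 -1.222
```

Turning freely, so I continue in steps that stay safe if it stops.

Call:
move_arm:
  moves:
    - [[0.0001, -0.0001, -0.0003, -3, 0], [0.0001, -0.0001, -0.0006, -6, 0], [0.0002, -0.0002, -0.0009, -10, 0], [0.0002, -0.0002, -0.0009, -10, 0]]

```text
clock: 8.93
eef_pos: [0.516, 0.0121, 0.0873]
tool_rot: [-0.511, 0.86, 0.0, -0.0]
ft_force: [0.5, 0.7, 1.3]
grip_width: 0.0188
grasp_force: 60.8
```

```bash
python3 s.py
```

```text
8.93 p [516.   12.1  87.3] F [0.5 0.7 1.3] T [ 0.047  0.024 -0.014] capaz 61.4 j6 -1.049
```

Call:
move_arm:
  moves:
    - [[0.0001, -0.0001, -0.0003, -3, 0], [0.0001, -0.0001, -0.0006, -6, 0], [0.0002, -0.0002, -0.0009, -10, 0], [0.0002, -0.0002, -0.0009, -10, 0]]

```text
clock: 9.43
eef_pos: [0.5162, 0.0118, 0.0864]
tool_rot: [-0.434, 0.901, 0.0, 0.0]
ft_force: [0.1, 0.4, 1.2]
grip_width: 0.019
grasp_force: 60.8
```

```bash
python3 s.py
```

```text
9.43 p [516.2  11.8  86.4] F [0.1 0.4 1.2] T [ 0.087  0.019 -0.063] capaz 51.4 j6 -0.875
```

Call:
move_arm:
  moves:
    - [[0.0001, -0.0001, -0.0002, -2.5, 0], [0.0002, -0.0002, -0.0004, -5, 0], [0.0002, -0.0002, -0.0004, -5, 0]]

```text
clock: 9.8
eef_pos: [0.5163, 0.0117, 0.086]
tool_rot: [-0.394, 0.919, 0.0, -0.0]
ft_force: [-0.8, 0.3, 1.0]
grip_width: 0.019
grasp_force: 60.8
```

```bash
python3 s.py
```

```text
9.8 p [516.3  11.7  86. ] F [-0.8  0.3  1. ] T [ 0.048  0.11  -0.003] capaz 46.4 j6 -0.788
```

Call:
move_arm:
  moves:
    - [[0.0001, -0.0001, -0.0003, -3, 0], [0.0001, -0.0001, -0.0006, -6, 0], [0.0001, -0.0002, -0.0008, -9, 0], [0.0001, -0.0002, -0.0008, -9, 0]]

```text
clock: 10.3
eef_pos: [0.5166, 0.0114, 0.0853]
tool_rot: [-0.321, 0.947, -0.0, 0.0]
ft_force: [0.4, 0.7, 2.3]
grip_width: 0.019
grasp_force: 60.9
```

```bash
python3 s.py
```

```text
10.3 p [516.6  11.4  85.3] F [0.4 0.7 2.3] T [0.076 0.111 0.005] capaz 37.4 j6 -0.631
```

Call:
move_arm:
  moves:
    - [[0.0001, -0.0001, -0.0003, -3, 0], [0.0001, -0.0002, -0.0005, -6, 0], [0.0001, -0.0002, -0.0007, -8, 0], [0.0001, -0.0002, -0.0007, -8, 0]]

```text
clock: 10.8
eef_pos: [0.5166, 0.0112, 0.0845]
tool_rot: [-0.253, 0.967, 0.0, 0.0]
ft_force: [-0.1, 0.4, 1.9]
grip_width: 0.019
grasp_force: 60.9
```

```bash
python3 s.py
```

```text
10.8 p [516.6  11.2  84.5] F [-0.1  0.4  1.9] T [ 0.038  0.038 -0.019] capaz 29.4 j6 -0.491
```

Call:
move_arm:
  moves:
    - [[0, 0, -0.0002, -3, 0], [0, -0.0001, -0.0005, -6, 0], [0.0001, -0.0002, -0.0007, -8, 0], [0.0001, -0.0002, -0.0007, -8, 0]]

```text
clock: 11.3
eef_pos: [0.5168, 0.0111, 0.0839]
tool_rot: [-0.185, 0.983, 0.0, 0.0]
ft_force: [0.2, 0.6, 2.5]
grip_width: 0.0189
grasp_force: 60.9
```

```bash
python3 s.py
```

```text
11.3 p [516.8  11.1  83.9] F [0.2 0.6 2.5] T [ 0.082  0.08  -0.038] capaz 21.3 j6 -0.351
```

Call:
move_arm:
  moves:
    - [[0, 0, -0.0002, -2.5, 0], [0, 0, -0.0004, -5, 0], [0, 0, -0.0004, -5, 0]]

```text
clock: 11.68
eef_pos: [0.5167, 0.0111, 0.0834]
tool_rot: [-0.142, 0.99, 0.0, 0.0]
ft_force: [0.7, 0.6, 2.4]
grip_width: 0.0189
grasp_force: 61.0
```

```bash
python3 s.py
```

```text
11.68 p [516.7  11.1  83.4] F [0.7 0.6 2.4] T [ 0.199  0.084 -0.029] capaz 16.4 j6 -0.264
```

Call:
move_arm:
  moves:
    - [[0, 0, -0.0001, -2, 0], [0, 0, -0.0003, -4, 0], [0, 0, -0.0003, -4, 0]]

```text
clock: 12.05
eef_pos: [0.5166, 0.0114, 0.083]
tool_rot: [-0.107, 0.994, 0.0, -0.0]
ft_force: [-0.3, 2.4, 3.5]
grip_width: 0.0186
grasp_force: 60.9
```

```bash
python3 s.py; python3 - <<'E'
from h import *
c=cam('scene'); save(c,'pics/s1.png',(245,190,330,255),8)
E
```

```text
12.05 p [516.6  11.4  83. ] F [-0.3  2.4  3.5] T [ 0.527  0.148 -0.031] capaz 12.3 j6 -0.193
```

View pics/s1.png

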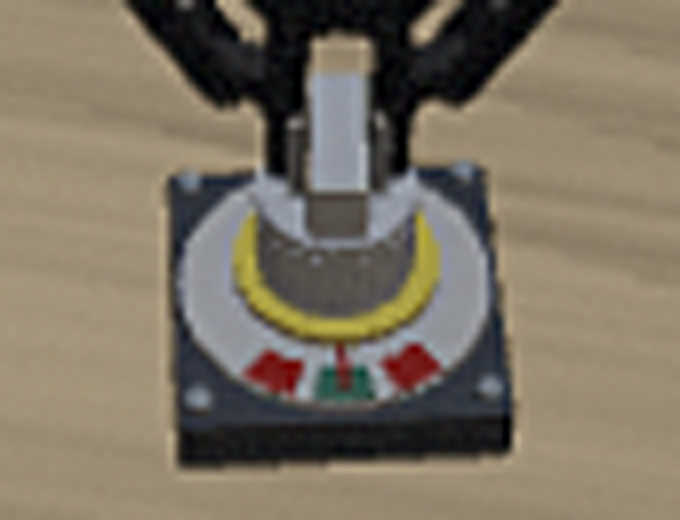

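The pointer (343,370) is still mid-green and the yellow ring is being pressed by the skirt, so the cap is nearly home. From here I track the pointer angle numerically.

```bash
cat > ptr.py <<'E'
from h import *
import sys
def prof(c,r0=.036,r1=.044,cen=(.5156,.0113)):
    im=c['color'].astype(np.float32); red=im[:,:,0]-np.maximum(im[:,:,1],im[:,:,2])
    th=np.arange(-.8,.81,.02); out=[]
    for t in th:
        a=np.radians(14.8)+t; v=[]
        for r in np.linspace(r0,r1,6):
            u=w2px(c,[cen[0]+off[0]+r*np.cos(a),cen[1]+off[1]+r*np.sin(a),.028]); v.append(cv2.getRectSubPix(red,(1,1),tuple(map(float,u)))[0,0])
        out.append(np.mean(v))
    return th,np.array(out)
c=cam('scene'); off=(px2w(c,402/1.4,300/1.4,.072)-np.array([.5156,.0113,.072]))[:2]
th,p=prof(c); print((p).astype(int).tolist())
E
python3 ptr.py; python3 s.py
```

```text
[4, 18, 36, 54, 70, 80, 84, 85, 84, 81, 80, 80, 82, 85, 88, 91, 93, 92, 90, 81, 62, 38, 14, -1, -9, -11, -12, -15, -20, -25, -31, -37, -41, -44, -44, -23, -1, 20, 30, 35, 39, 29, 5, -17, -33, -38, -40, -39, -34, -27, -20, -15, -12, -10, -6, 3, 19, 39, 56, 70, 80, 85, 87, 85, 83, 82, 82, 84, 85, 86, 87, 89, 91, 92, 89, 78, 61, 38, 16, 0, -8]
12.15 p [516.6  11.4  83. ] F [-0.9  2.4  2.8] T [ 0.644  0.169 -0.028] capaz 12.3 j6 -0.194
```

```bash
sed -i '$d' ptr.py; cat >> ptr.py <<'E'
th,p=prof(c); L=np.flatnonzero((p[:-1]>40)&(p[1:]<=40)&(th[:-1]<-.15))[-1]; Rr=np.flatnonzero((p[:-1]<=40)&(p[1:]>40)&(th[:-1]>.2))[0]+1
b=np.convolve(p,np.ones(3)/3,'same'); k=np.arange(L+5,Rr-4); w=np.clip(b[k]-0,0,None)
mid=(th[L]+th[Rr])/2; print('pointer',round(float((w*th[k]).sum()/w.sum()-mid),3),'marks',(th[L]-mid).round(2),'peak',w.max())
E
python3 ptr.py
```

```text
pointer 0.005 marks -0.38 peak 34.19416745503743
```

Call:
move_arm:
  moves:
    - [[0, 0.0002, -0.0001, -2, 0], [0, 0.0003, -0.0002, -4, 0], [0, 0.0003, -0.0002, -4, 0]]

```text
clock: 12.58
eef_pos: [0.5164, 0.0116, 0.0827]
tool_rot: [-0.072, 0.997, 0.0, -0.0]
ft_force: [0.2, 3.4, 1.9]
grip_width: 0.0185
grasp_force: 60.8
```

```bash
python3 s.py; python3 ptr.py
```

```text
12.57 p [516.4  11.6  82.7] F [0.2 3.4 1.9] T [0.885 0.235 0.035] capaz 8.3 j6 -0.123
pointer -0.024 marks -0.38 peak 52.67045211791992
```

Call:
move_arm:
  moves:
    - [[0, 0.0001, 0, -2, 0], [0, 0.0002, -0.0001, -4, 0], [0, 0.0002, -0.0001, -4, 0]]

```text
clock: 13.0
eef_pos: [0.5164, 0.0119, 0.0826]
tool_rot: [-0.037, 0.999, 0.0, -0.0]
ft_force: [-1.1, 5.3, 0.9]
grip_width: 0.0192
grasp_force: 60.8
```

```bash
python3 s.py; python3 ptr.py
```

```text
13.0 p [516.4  11.9  82.6] F [-1.1  5.3  0.9] T [1.126 0.287 0.058] capaz 4.2 j6 -0.052
pointer -0.047 marks -0.38 peak 47.17513910929362
```

Call:
move_arm:
  moves:
    - [[0, 0, 0, -2, 0], [0, 0, 0, -4, 0], [0, 0, 0, -5, 0], [0, 0, 0, -5, 0]]

```text
clock: 13.55
eef_pos: [0.5165, 0.0119, 0.0825]
tool_rot: [0.006, 1.0, 0.0, -0.0]
ft_force: [-0.8, 4.7, 0.8]
grip_width: 0.0186
grasp_force: 60.7
```

```bash
python3 s.py; python3 ptr.py
```

```text
13.55 p [516.5  11.9  82.5] F [-0.8  4.7  0.8] T [1.081 0.259 0.158] capaz -0.7 j6 0.035
pointer -0.107 marks -0.38 peak 43.3865483601888
```

Call:
move_arm:
  moves:
    - [[0, 0, 0, -1.5, 0], [0, 0, 0, -3, 0], [0, 0, 0, -3, 0]]

```text
clock: 13.98
eef_pos: [0.5165, 0.0119, 0.0826]
tool_rot: [0.032, 0.999, 0.0, -0.0]
ft_force: [-0.3, 5.3, 0.7]
grip_width: 0.0188
grasp_force: 60.7
```

```bash
python3 s.py; python3 ptr.py
```

```text
13.97 p [516.5  11.9  82.6] F [-0.3  5.3  0.7] T [1.18  0.213 0.228] capaz -3.7 j6 0.088
pointer nan marks -0.26 peak 0.0ptr.py:15: RuntimeWarning: invalid value encountered in scalar divide
  mid=(th[L]+th[Rr])/2; print('pointer',round(float((w*th[k]).sum()/w.sum()-mid),3),'marks',(th[L]-mid).round(2),'peak',w.max())
```

Torque of 0.228 N·m puts the pointer at about 0.15 rad. That is a clear stop, with the cap fully home (TCP dropped to home height and the cap and pointer are in line). Unscrewing now.

Call:
move_arm:
  moves:
    - [[0, 0, 0, 5, 0], [0, -0.0003, 0, 10, 0], [0, -0.0005, 0.0003, 15, 0], [0.0001, -0.0007, 0.0008, 20, 0], [0.0002, -0.0008, 0.0012, 25, 0]]

```text
clock: 14.65
eef_pos: [0.5166, 0.0105, 0.0839]
tool_rot: [-0.186, 0.983, -0.0, -0.0]
ft_force: [-2.1, 3.8, 1.8]
grip_width: 0.0186
grasp_force: 60.8
```

```bash
python3 s.py; python3 ptr.py
```

```text
14.65 p [516.6  10.5  83.9] F [-2.1  3.8  1.8] T [ 0.762  0.428 -0.008] capaz 21.4 j6 -0.353
pointer 0.035 marks -0.38 peak 58.65958786010742
```

Call:
move_arm:
  moves:
    - [[0, 0.0004, 0.0004, 5, 0], [-0.0001, 0.0006, 0.0009, 10, 0], [-0.0001, 0.0008, 0.0013, 15, 0], [-0.0002, 0.0009, 0.0018, 20, 0], [-0.0003, 0.001, 0.0022, 25, 0]]

```text
clock: 15.32
eef_pos: [0.5164, 0.0107, 0.086]
tool_rot: [-0.393, 0.919, -0.001, -0.001]
ft_force: [-1.4, 1.6, 0.8]
grip_width: 0.0184
grasp_force: 60.7
```

```bash
python3 s.py; python3 ptr.py
```

```text
15.32 p [516.4  10.7  86. ] F [-1.4  1.6  0.8] T [ 0.277  0.326 -0.091] capaz 46.3 j6 -0.786
pointer 0.026 marks -0.38 peak 54.34492365519205
```

Call:
move_arm:
  moves:
    - [[0, 0.0002, 0.0004, 5, 0], [-0.0001, 0.0003, 0.0009, 10, 0], [-0.0002, 0.0004, 0.0013, 15, 0], [-0.0003, 0.0005, 0.0018, 20, 0], [-0.0003, 0.0005, 0.0022, 25, 0]]

```text
clock: 16.0
eef_pos: [0.5161, 0.011, 0.0881]
tool_rot: [-0.582, 0.813, -0.001, -0.001]
ft_force: [-0.8, 0.7, 0.0]
grip_width: 0.0188
grasp_force: 60.6
```

```bash
python3 s.py; python3 ptr.py
```

```text
16.0 p [516.1  11.   88.1] F [-0.8  0.7  0. ] T [ 0.041  0.208 -0.077] capaz 71.2 j6 -1.221
pointer 0.021 marks -0.38 peak 48.519624074300125
```

Call:
move_arm:
  moves:
    - [[0, 0.0001, 0.0004, 5, 0], [-0.0001, 0.0001, 0.0009, 10, 0], [-0.0001, 0.0002, 0.0013, 15, 0], [-0.0001, 0.0002, 0.0013, 15, 0]]

```text
clock: 16.55
eef_pos: [0.5163, 0.0115, 0.0895]
tool_rot: [-0.682, 0.731, -0.001, -0.001]
ft_force: [-0.4, 0.2, -0.7]
grip_width: 0.0187
grasp_force: 60.5
```

```bash
python3 s.py; python3 ptr.py; python3 - <<'E'
from h import *
c=cam('scene'); save(c,'pics/s2.png',(245,180,330,255),8)
E
```

```text
16.55 p [516.3  11.5  89.5] F [-0.4  0.2 -0.7] T [-0.121  0.079 -0.052] capaz 86.1 j6 -1.479
pointer 0.008 marks -0.38 peak 32.85190010070801
```

Call:
move_arm:
  moves:
    - [[0, 0, 0.001, 0, 0], [0, 0, 0.002, 0, 0], [0, 0, 0.003, 0, 0], [0, 0, 0.003, 0, 0]]

```text
clock: 17.15
eef_pos: [0.5163, 0.0124, 0.0928]
tool_rot: [-0.684, 0.73, -0.0, 0.0]
ft_force: [0.9, 0.8, -1.0]
grip_width: 0.0189
grasp_force: 60.4
```

```bash
python3 s.py
```

```text
17.15 p [516.3  12.4  92.8] F [ 0.9  0.8 -1. ] T [-0.018 -0.018 -0.003] capaz 86.3 j6 -1.482
```

Call:
move_arm:
  moves:
    - [[0, 0, 0.01, 0, 0], [0, 0, 0.03, 0, 0], [0, 0, 0.07, 0, 0], [0, 0, 0.11, 0, 0], [-0.01, -0.05, 0.11, 0, 0]]

```text
clock: 17.77
eef_pos: [0.5098, -0.0361, 0.2074]
tool_rot: [-0.686, 0.728, -0.003, 0.004]
ft_force: [1.7, -0.2, -1.6]
grip_width: 0.0193
grasp_force: 60.5
```

Call:
move_arm:
  moves:
    - [[-0.01, -0.05, 0, 0, 0], [-0.02, -0.1, 0, 0, 0], [-0.03, -0.15, 0, 0, 0], [-0.04, -0.2, 0, 0, 0], [-0.04, -0.2, 0, 0, 0]]

```text
clock: 18.4
eef_pos: [0.4654, -0.2409, 0.2033]
tool_rot: [-0.682, 0.732, -0.001, -0.0]
ft_force: [-0.1, 0.6, -2.0]
grip_width: 0.0187
grasp_force: 60.4
```

```bash
python3 s.py; python3 ptr.py; python3 - <<'E'
from h import *
import pickle
def yel(c):
    hsv=cv2.cvtColor(c['color'],cv2.COLOR_RGB2HSV); m=cv2.inRange(hsv,(22,120,80),(38,255,255)); m[:,:240]=0;m[:,340:]=0;m[:190]=0;m[270:]=0
    cn=max(cv2.findContours(m,cv2.RETR_EXTERNAL,cv2.CHAIN_APPROX_NONE)[0],key=cv2.contourArea); return cv2.fitEllipse(cn)
a=pickle.load(open('scene.pkl','rb')); b=cam('scene'); print(yel(a),yel(b))
print('expected',w2px(a,[.5156,.0113,.047]),w2px(a,[.5156,.0113,.042]))
c=cam('wrist'); pickle.dump(c,open('w4.pkl','wb')); save(c,'pics/w4.png',s=1.4)
E
```

```text
18.4 p [ 465.4 -240.9  203.3] F [-0.1  0.6 -2. ] T [ 0.026 -0.079  0.011] capaz 86.0 j6 -1.978
pointer 0.006 marks -0.38 peak 35.04257774353027
((286.5718078613281, 220.70155334472656), (17.964275360107422, 23.20339584350586), 92.26202392578125) ((286.6160583496094, 221.9999542236328), (18.526826858520508, 22.906328201293945), 88.91629791259766)
expected [286.57340122 220.23379206] [286.54326598 221.4592152 ]
```

View pics/w4.png

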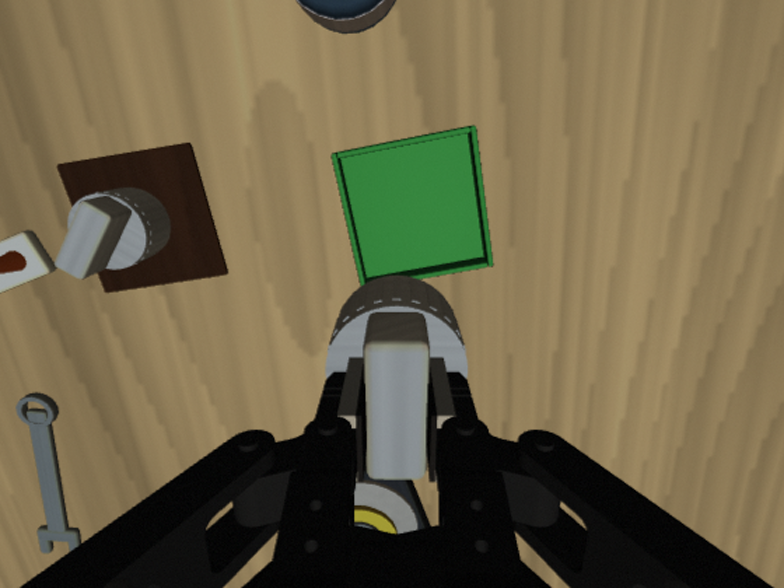

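The scene images show the ring dropped 1.3 px, against 1.2 px expected for 5 mm, so the cap went home and belongs in the green tray. In this view the tray rim corners are (332,155), (475,127), (493,264) and (362,285). The cap is still held straight.

```bash
python3 - <<'E'
from h import *
import pickle
c=pickle.load(open('w4.pkl','rb'))
P=np.array([px2w(c,u/1.4,v/1.4,.022) for u,v in [(332,155),(475,127),(493,264),(362,285)]])
print(P.round(4),[np.linalg.norm(P[i]-P[i-1]).round(3) for i in range(4)]); m=P.mean(0)
print('centre',m,'move',m-c['obs']['eef_pos'])
E
```

```text
[[ 0.5055 -0.3096  0.022 ]
 [ 0.408  -0.3212  0.022 ]
 [ 0.3957 -0.2251  0.022 ]
 [ 0.4934 -0.2151  0.022 ]] [np.float64(0.095), np.float64(0.098), np.float64(0.097), np.float64(0.098)]
centre [ 0.45067743 -0.26775179  0.022     ] move [-0.01534342 -0.0298699  -0.18110576]
```

Call:
move_arm:
  moves:
    - [[-0.015, -0.028, 0, 0, 0], [-0.015, -0.028, -0.05, 0, 0], [-0.015, -0.028, -0.1, 0, 0], [-0.015, -0.028, -0.14, 0, 0], [-0.015, -0.028, -0.15, 0, 0]]

```text
clock: 19.18
eef_pos: [0.4497, -0.2629, 0.0503]
tool_rot: [-0.685, 0.729, 0.003, -0.001]
ft_force: [0.6, -0.7, -0.7]
grip_width: 0.0194
grasp_force: 60.3
```

Call:
move_arm:
  moves:
    - [[0, 0, -0.003, 0, 0], [0, 0, -0.006, 0, 0], [0, 0, -0.008, 0, 0], [0, 0, -0.008, 0, 0]]

```text
clock: 19.68
eef_pos: [0.4516, -0.2659, 0.0454]
tool_rot: [-0.684, 0.73, -0.001, 0.0]
ft_force: [-0.4, -0.6, -1.0]
grip_width: 0.019
grasp_force: 60.3
```

Call:
move_arm:
  moves:
    - [[0, 0, -0.0007, 0, 0], [0, 0, -0.0013, 0, 0], [0, 0, -0.0013, 0, 0]]

```text
clock: 20.05
eef_pos: [0.4517, -0.266, 0.0448]
tool_rot: [-0.684, 0.73, -0.001, 0.0]
ft_force: [-0.9, 1.0, 6.7]
grip_width: 0.0187
grasp_force: 61.6
```

Contact with the tray floor. Releasing and retreating.

Call:
move_arm:
  moves:
    - [[0, 0, 0.0005, 0, 50], [0, 0, 0.0005, 0, 100], [0, 0, 0.0005, 0, 100], [0, 0, 0.0005, 0, 100], [0, 0, 0.0005, 0, 100]]

```text
clock: 20.68
eef_pos: [0.4512, -0.2656, 0.0438]
tool_rot: [-0.684, 0.73, 0.0, -0.0]
ft_force: [-0.4, -0.5, 0.1]
grip_width: 0.0855
grasp_force: 0.0
```

Call:
move_arm:
  moves:
    - [[0, 0, 0.02, 0, 100], [0, 0, 0.06, 0, 100], [0, 0, 0.12, 0, 100], [0, 0, 0.17, 0, 100], [0, 0, 0.17, 0, 100]]

```text
clock: 21.3
eef_pos: [0.4538, -0.2672, 0.2189]
tool_rot: [-0.684, 0.73, -0.005, 0.001]
ft_force: [1.5, -0.5, -0.9]
grip_width: 0.0853
grasp_force: 0.0
```

```bash
python3 s.py; python3 - <<'E'
from h import *
c=cam('scene'); save(c,'pics/end.png',s=1.4)
E
```

```text
21.3 p [ 453.8 -267.2  218.9] F [ 1.5 -0.5 -0.9] T [-0.04   0.002  0.036] capaz 86.3 j6 -2.038
```

View pics/end.png

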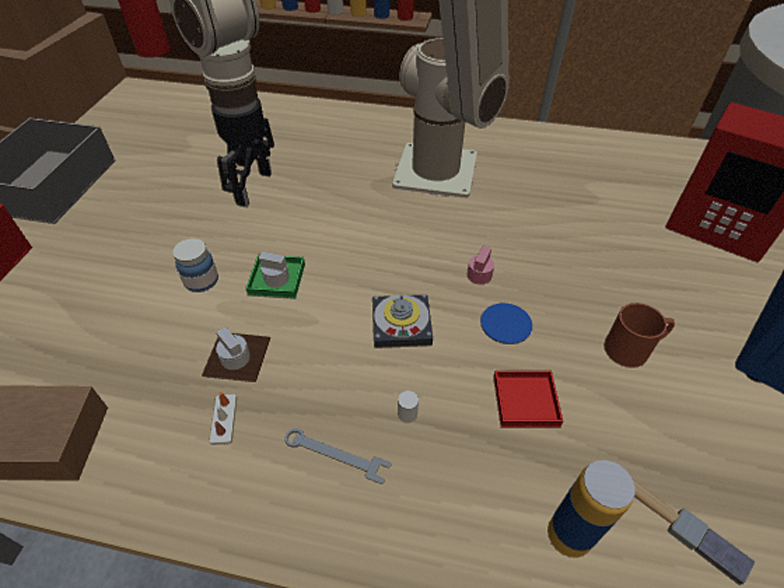

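The cap stands upright in the green tray at (275,268), everything else is unmoved, and the hand is clear. Handing in.

```bash
python3 -c "from workcell import job; print(job.job_done())"
```

```text
the job is handed in; nothing more can be done
None
```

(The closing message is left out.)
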